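# Put away the tin that still holds the nozzle set

## Robot

A 6-joint arm with a two-finger parallel gripper is mounted at the origin on the work surface; the furniture and walls round the work are solid. World frame = base frame: x ahead of the robot, y to its left, z up, the work surface at z = 0. Lengths are in m, angles in degrees, forces in N, time in s.
With the tool pointing down it reaches from about 0.3 to 0.825 m from the base axis. Payload 5.4 kg.
Tool frame: the origin (TCP) lies at the very end of the fingers, on their centre line; the grasp point (between the pads) lies 19 mm behind it; z points along the fingers, y is the line along which they close (so a half turn about z gives the same grasp; the last joint's range is limited). The gripper opens to 92 mm and grips with 3 to 60 N. Pads are 20 mm wide; open, the fingers measure 128 mm over their backs; the gripper's body (75 mm by 189 mm) begins 69 mm behind the grasp point.
Start: joints at [-12.038, 9.076, 91.501, -0, 79.423, -12.038], TCP at [0.575, -0, 0.215] pointing down, gripper open.
Joint ranges: [-166.64, 166.64], [-54.1, 131.32], [10.49, 154.53], [-73.88, 253.88], [9.74, 151.15], [-171.62, 171.62]. Speed limits (degrees/s): [147.25, 147.25, 180, 180, 180, 180].

## Interface

Orientations are given as a 3x3 rotation matrix whose columns are the frame's x, y, z axes.
In Python, from station import arm, viewer, recognise, silhouettes gives the robot as it stands.
- The arm moves only by the shell command python3 -m jog 'ROWS' [FORCE]. ROWS is JSON, a list that holds one entry, the list of rows, each a list of 5 numbers: the closure, from 0 (fully open) to 1 (shut), then the shift along the tool's x, y, z in mm, then the turn about the tool's z in degrees. A call has 1 to 12 rows; each row shifts and turns the commanded pose from where the row before left it, along the tool's axes as they then stand; what a row does not reach is not made up. A row lasts 1/12 s, in which the tool goes at most 41.7 mm and 7.16 degrees, less where a joint would pass 70% of its speed; a pose out of reach is approached as far as the arm can. A call is refused whole if a number of a shift passes 41.7 or a number of a turn 7.16, either way. A call with a gripper value outside its range is refused whole. The fingers move at their own pace and stop on an object; FORCE is the grip in N (left out, the last holds). Time passes only in rows, so rows that do not move let the fingers close. It gives the time, the measured TCP pose, the force, the opening and the grip force at its end, in the units of the state.
- arm.read_state(): the state, without advancing time (a new reading comes with each control period).
- viewer.get_image(name): name is "scene" or "side" or "wrist"; returns a dict with "frame" (420x560x3 uint8, red, green, blue), "z_map" (420x560 float32, m along the optical axis (not along the pixel's ray), 0 where there is no reading), "fov_y" (degrees; the focal length in pixels is half the picture's height over the tangent of half this angle, whatever the lens; pixels are square), "cx", "cy" (the principal point, pixels), "R" (3x3) and "t" (3): a world point X has camera coordinates R X + t; the wrist camera has in their place "tool_from_camera" (4x4, takes a point from camera to tool coordinates, whose origin is the TCP and whose axes are the flange's). Camera axes: x right, y down, z forward; pixel columns grow to the right and rows downward; lengths in m; the calibration is good to about 2 mm. A picture is of the moment at which its call begins: read the wrist's pose just before it.
- arm.job_done(): hands the job in; it is judged then, once.
Trained networks look in the newest picture that a camera, given by its name, has taken for a name from the list of things; names that differ only in an ending like _2 or _b are one class to them, and where a whole thing is asked for, a point or a joint stands for the part that bears it (a point fixed in the world has none). Each returns a list of dicts, best first, with "score" (0 to 1); they miss things now and then, are a little off and sometimes report something else, mostly with a low value. They report only what shows in the picture. A call takes as long as a camera call.
- recognise(camera, query): "point" ([x, y, z] in m, in the coordinates of the camera as it stood for that picture, good to about 4 mm: the middle of the surface that is visible of it).
- silhouettes(camera, query): "mask" (420x560 bool, what is visible of it).
The state is a dict: "clock": time; "joints": joint angles; "qvel": joint speeds; "effort": joint torques, N m; "position": TCP position; "tool_rot": TCP orientation; "ft_force": force on the tool from outside, world axes, zero at the start; "ft_torque": the same for the moment, N m; "opening": finger opening in m; "grip_force": force on a finger pad.
Only numpy, scipy, OpenCV 4.12 (cv2) and the standard library are available. Lean on these libraries where they do the work, as an engineer would, in place of code of your own. Each camera call takes 0.05 s, during which the arm holds its last target. There are 200 camera calls.

## Task

Two of the three identical flat tins are empty and one still holds its set of brass nozzles; the lids are pressed tight, so tell them apart by their weight. Lay the loaded tin flat inside the blue tool tin and shut the tool tin's lid, and pile the two empty ones on the bench, one squarely on the other with its foot settled down inside the rim of the one below. Keep the tins upright throughout and leave the tape roll, the marker and the scissors where they lie.

Things in the scene. Friction and masses are not known exactly. Their poses are not given: they have to be found in the camera images.
- tin_a: one of three identical closed flat tins of bare metal, 88 mm (its x) by 60 mm (its y) by 32 mm high, lid pressed tight; origin at the centre of its underside, z up. Straight sides to grip from 5 to 28 mm height; below them a stepped foot 79 x 51 mm, 4.4 mm high, tapering to 75 x 47 mm
- tin_b: as tin_a. All three have round the lid a raised rim 2.5 mm wide and 4 mm high, 83 x 55 mm inside, whose floor is 28 mm above the underside: a tin seated on another stands 28 mm above it
- tin_c: as tin_a. An empty tin weighs about 0.13 kg, the one that holds the nozzle set 0.45 to 0.65 kg; any of the three may be the loaded one
- tool_tin: open blue steel box fixed to the bench, 140 mm (its x) by 220 mm (its y), inside 136 x 216 mm, wall 2 mm, rim at 55 mm; origin at the centre of its underside, inner floor 2 mm above it; x points to the hinge side (away from the robot), z up. A wooden stick lies in it; it may stay. The lid hinge runs along y at x = 74 mm, z = 55 mm
- tool_tin_lid (a joint): angle of the tool tin's lid, rad: 0 shut, 1.75 fully open (leaning back a little past upright); its stiff hinge holds it at most angles, so bring it all the way down
- lid_edge (a point): middle of the lid's free edge, on its outer face, 145 mm from the hinge; the lid is 224 mm wide and 2 mm thick with an 8 mm skirt
- tape_roll: bystander: roll of masking tape lying flat, 108 mm across, 24 mm high; origin at the centre of its underside
- marker: bystander: white marker pen lying flat, 135 mm (its y) by 17 mm, 16 mm high; origin at the centre of its underside
- scissors: bystander: scissors with orange handles lying flat, 199 mm (its y) by 87 mm, 9 mm high; origin at the centre of its underside

How it is judged (in metres and radians):
At the end, for the whole second after the job is handed in: The heavy tin lies flat in the tool tin (tilt under 0.1 rad), its lid shut (under 0.05 rad). The two empty tins stand on the bench, one seated on the other (28 mm up, at most 29.5), within 4 mm each way, 0.08 rad of square (or half a turn), upright within 0.06 rad. All are at rest (((contact force between tin_a and tool_tin above 3.5 N and z of tin_a in the frame of tool_tin below 0.012 m and angle between tin_a's own z axis and vertical below 0.1 rad and x of tin_a in the frame of tool_tin between -0.075 and 0.075 m and y of tin_a in the frame of tool_tin between -0.115 and 0.115 m) or (contact force between tin_b and tool_tin above 3.5 N and z of tin_b in the frame of tool_tin below 0.012 m and angle between tin_b's own z axis and vertical below 0.1 rad and x of tin_b in the frame of tool_tin between -0.075 and 0.075 m and y of tin_b in the frame of tool_tin between -0.115 and 0.115 m) or (contact force between tin_c and tool_tin above 3.5 N and z of tin_c in the frame of tool_tin below 0.012 m and angle between tin_c's own z axis and vertical below 0.1 rad and x of tin_c in the frame of tool_tin between -0.075 and 0.075 m and y of tin_c in the frame of tool_tin between -0.115 and 0.115 m)) and ((x of tin_a in the frame of tin_b between -0.004 and 0.004 m and y of tin_a in the frame of tin_b between -0.004 and 0.004 m and z of tin_a in the frame of tin_b between 0.026 and 0.0295 m and angle between the x axis of tin_a and the x axis of tin_b, either way round below 0.08 rad and angle between each of tin_a, tin_b's own z axis and vertical below 0.06 rad and height (world z) of tin_b below 0.008 m and horizontal distance between tin_b and tool_tin above 0.095 m) or (x of tin_a in the frame of tin_c between -0.004 and 0.004 m and y of tin_a in the frame of tin_c between -0.004 and 0.004 m and z of tin_a in the frame of tin_c between 0.026 and 0.0295 m and angle between the x axis of tin_a and the x axis of tin_c, either way round below 0.08 rad and angle between each of tin_a, tin_c's own z axis and vertical below 0.06 rad and height (world z) of tin_c below 0.008 m and horizontal distance between tin_c and tool_tin above 0.095 m) or (x of tin_b in the frame of tin_a between -0.004 and 0.004 m and y of tin_b in the frame of tin_a between -0.004 and 0.004 m and z of tin_b in the frame of tin_a between 0.026 and 0.0295 m and angle between the x axis of tin_b and the x axis of tin_a, either way round below 0.08 rad and angle between each of tin_b, tin_a's own z axis and vertical below 0.06 rad and height (world z) of tin_a below 0.008 m and horizontal distance between tin_a and tool_tin above 0.095 m) or (x of tin_b in the frame of tin_c between -0.004 and 0.004 m and y of tin_b in the frame of tin_c between -0.004 and 0.004 m and z of tin_b in the frame of tin_c between 0.026 and 0.0295 m and angle between the x axis of tin_b and the x axis of tin_c, either way round below 0.08 rad and angle between each of tin_b, tin_c's own z axis and vertical below 0.06 rad and height (world z) of tin_c below 0.008 m and horizontal distance between tin_c and tool_tin above 0.095 m) or (x of tin_c in the frame of tin_a between -0.004 and 0.004 m and y of tin_c in the frame of tin_a between -0.004 and 0.004 m and z of tin_c in the frame of tin_a between 0.026 and 0.0295 m and angle between the x axis of tin_c and the x axis of tin_a, either way round below 0.08 rad and angle between each of tin_c, tin_a's own z axis and vertical below 0.06 rad and height (world z) of tin_a below 0.008 m and horizontal distance between tin_a and tool_tin above 0.095 m) or (x of tin_c in the frame of tin_b between -0.004 and 0.004 m and y of tin_c in the frame of tin_b between -0.004 and 0.004 m and z of tin_c in the frame of tin_b between 0.026 and 0.0295 m and angle between the x axis of tin_c and the x axis of tin_b, either way round below 0.08 rad and angle between each of tin_c, tin_b's own z axis and vertical below 0.06 rad and height (world z) of tin_b below 0.008 m and horizontal distance between tin_b and tool_tin above 0.095 m)) and value of joint tool_tin_lid below 0.05 rad and linear speed of each of tin_a, tin_b, tin_c below 0.02 m/s); the robot touches nothing.
It fails at once if a tin is tipped by more than 0.6 rad (angle between any of tin_a, tin_b, tin_c's own z axis and vertical above 0.6 rad).
It fails at once if the tape roll, the marker or the scissors are moved by more than 30 mm (distance of any of tape_roll, marker, scissors from where it was at the start of the episode above 0.03 m).
It also fails if it takes over 72 s, if anything falls off the work surface, if the arm or the gripper's body presses on something with over 40 N, if the wrist force passes 120 N, or if a joint passes its speed limit or range.

## Working session

There is one attempt and no reset: what is moved stays moved. The work goes in short steps, Python scripts to look and compute and a shell command to move; the robot and the scene stay as the last step left them, time stands still between calls to the robot, and variables do not carry over. Pictures are saved under pics/ and viewed, at most 10 in all, crops included, and the job is handed in when it is done.

```bash
mkdir -p pics; ls
cat > h.py <<'E'
import numpy as np, cv2
from station import arm, viewer, recognise, silhouettes
def world(cam, im, st):
    z=im["z_map"]; f=210/np.tan(np.radians(im["fov_y"])/2)
    v,u=np.mgrid[0:420,0:560]
    P=np.stack([(u-im["cx"])/f*z,(v-im["cy"])/f*z,z],-1)
    return c2w(im,st,P)
def c2w(im,st,P):
    P=np.asarray(P,float)
    if "tool_from_camera" in im:
        T=np.array(im["tool_from_camera"]); P=P@T[:3,:3].T+T[:3,3]
        return P@np.array(st["tool_rot"]).T+np.array(st["position"])
    return (P-np.array(im["t"]))@np.array(im["R"])
def snap(cam,name=None):
    st=arm.read_state(); im=viewer.get_image(cam)
    if name: cv2.imwrite(f"pics/{name}.png",cv2.cvtColor(im["frame"],cv2.COLOR_RGB2BGR))
    return st,im
E
python3 - <<'E'
from h import *
np.set_printoptions(precision=4,suppress=True)
ims=[]
for c in ["scene","side","wrist"]:
    st,im=snap(c); ims.append(im["frame"])
    W=world(c,im,st)
    for q in ["tin_a","tool_tin","tool_tin_lid","tape_roll","marker","scissors"]:
        for r in silhouettes(c,q):
            if r["score"]<.3: continue
            m=r["mask"]&(im["z_map"]>0); p=W[m]
            if len(p)<20: continue
            zt=np.percentile(p[:,2],90); top=p[abs(p[:,2]-zt)<.006][:,:2]
            rc=cv2.minAreaRect((top*1000).astype(np.float32))
            print(c,q,round(r["score"],2),m.sum(),"zt",round(zt,3),"rect mm",np.round(rc[0],1),np.round(rc[1],1),round(rc[2],1))
print(st["position"],st["tool_rot"],st["opening"],st["ft_force"])
o=np.hstack([cv2.resize(i,(400,300)) for i in ims[:2]])
o=np.vstack([o,np.hstack([cv2.resize(ims[2],(400,300)),np.zeros((300,400,3),np.uint8)])])
cv2.imwrite("pics/a.png",o[:,:,::-1])
E
```

```text
pics
scene tin_a 0.7 1121 zt 0.032 rect mm [ 470.7 -335.7] [60.5 91.1] 89.6
scene tin_a 0.68 730 zt 0.031 rect mm [ 605.9 -177.9] [59.5 90.5] 85.6
scene tin_a 0.67 865 zt 0.031 rect mm [ 437.1 -117.7] [60.8 89.3] 89.8
scene tool_tin 0.68 5143 zt 0.163 rect mm [563. 176.] [228.  12.] 78.4
scene tool_tin_lid 0.71 1907 zt 0.189 rect mm [561.8 175.6] [228.5  10.4] 78.1
scene tool_tin_lid 0.44 5193 zt 0.164 rect mm [563.  177.7] [231.2  10.6] 78.6
scene tape_roll 0.57 1057 zt 0.025 rect mm [ 656.4 -309.4] [105.4 107.4] 1.2
scene marker 0.62 348 zt 0.016 rect mm [ 328.2 -201.7] [132.5  14.7] 10.3
scene marker 0.62 1032 zt 0.031 rect mm [ 470.7 -336.2] [59.4 91.1] 89.6
scene scissors 0.82 244 zt 0.011 rect mm [325.7 169.4] [136.1  84.8] 31.4
side tin_a 0.87 610 zt 0.033 rect mm [ 437.1 -116.7] [67.4 86.3] 88.1
side tin_a 0.81 431 zt 0.033 rect mm [ 471.8 -333.1] [88.  64.8] 0.7
side tin_a 0.64 374 zt 0.033 rect mm [ 599.8 -175.5] [64.7 77.5] 82.4
side tool_tin 0.89 10589 zt 0.169 rect mm [562.9 178.3] [226.7  11.8] 79.1
side tool_tin_lid 0.82 4229 zt 0.19 rect mm [561.8 178. ] [227.3  11.6]
[... 239 characters left out ...]
0.96 1033 zt 0.032 rect mm [ 440.7 -116.5] [57.  88.5] 86.4
wrist tin_a 0.7 1223 zt 0.032 rect mm [ 607.9 -176.6] [61.1 85.4] 85.1
wrist tool_tin 0.85 18203 zt 0.201 rect mm [546.1  97.7] [61.8 10.5] 78.9
wrist tool_tin_lid 0.74 971 zt 0.024 rect mm [ 659.7 -261.6] [68.  13.4] 0.4
wrist tool_tin_lid 0.69 6726 zt 0.201 rect mm [546.   97.4] [61.3 10.5] 78.9
wrist tool_tin_lid 0.31 1004 zt 0.032 rect mm [ 440.7 -116.7] [56.8 88.2] 86.8
wrist tape_roll 0.76 987 zt 0.024 rect mm [ 659.7 -261.6] [68.  13.4] 0.4
wrist scissors 0.64 2676 zt 0.01 rect mm [312.5 148.3] [60.4 73.8] 6.0
[ 0.575  -0.      0.2146] [[ 0.  1.  0.]
 [ 1. -0.  0.]
 [ 0.  0. -1.]] 0.09205315653801649 [ 0.1482 -0.058   0.2452]
```

View pics/a.png

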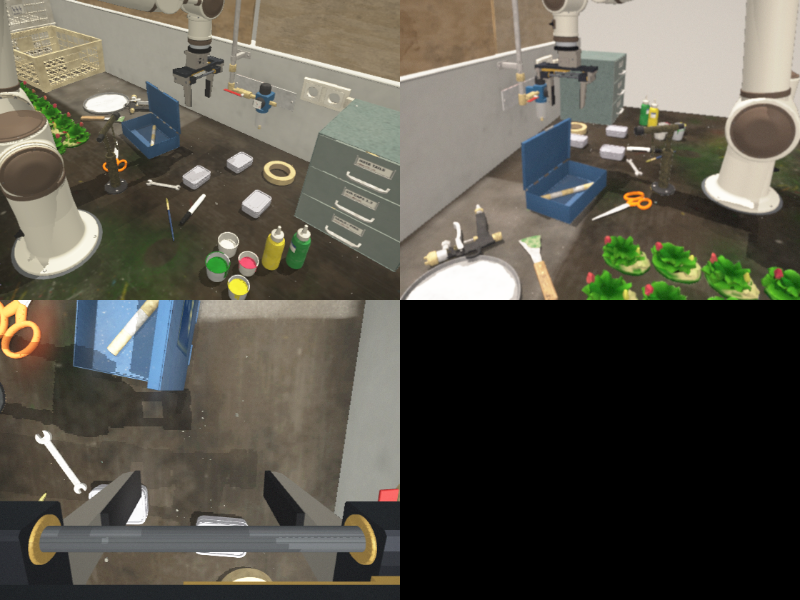

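The mosaic shows the tins at about (195,178), (240,160) and (257,203) in the scene view (top left). The open box is at (155,135) with the stick in it. All three tins have their long axis roughly along world x. Next I'll turn the tool by -90° so the fingers close on the 60 mm sides, and map the box.

```bash
python3 -m jog '[[[0,0,0,0,-7],[0,0,0,0,-7],[0,0,0,0,-7],[0,0,0,0,-7],[0,0,0,0,-7],[0,0,0,0,-7],[0,0,0,0,-7],[0,0,0,0,-7],[0,0,0,0,-7],[0,0,0,0,-7],[0,0,0,0,-7],[0,0,0,0,-7]]]'
python3 -m jog '[[[0,20,-20,0,-6],[0,20,-20,0,0],[0,20,-20,0,0],[0,20,-20,0,0],[0,0,0,0,0],[0,0,0,0,0]]]'
python3 - <<'E'
from h import *
np.set_printoptions(precision=4,suppress=True)
A=[]
for c in ["scene","side"]:
    st,im=snap(c); W=world(c,im,st)
    m=np.zeros((420,560),bool)
    for r in silhouettes(c,"tool_tin")[:1]: m|=r["mask"]
    p=W[m&(im["z_map"]>0)]; A.append(p)
    rim=p[(p[:,2]>.050)&(p[:,2]<.060)]
    rc=cv2.minAreaRect((rim[:,:2]*1000).astype(np.float32)); print(c,"rim",rc,len(rim))
    # lid face: fit
    l=p[p[:,2]>.07]; cc=l.mean(0); n=np.linalg.svd(l-cc,full_matrices=False)[2][2]; print("lid n",n,"c",cc)
P=np.vstack(A)
rc=cv2.minAreaRect((P[(P[:,2]>.050)&(P[:,2]<.058)][:,:2]*1000).astype(np.float32));print(rc)
# map: heights in provisional box frame
yaw=np.radians(-11.3); 
c0=np.array([.466,.196]); d=P[:,:2]-c0
bx=d@[np.cos(yaw),np.sin(yaw)]; by=d@[-np.sin(yaw),np.cos(yaw)]
print("by range",np.percentile(by,[0.5,99.5]),"bx",np.percentile(bx[P[:,2]<.05],[.5,99.5]))
for x in np.arange(-.08,.1,.01):
    print("%5.0f"%(x*1e3),' '.join("%3.0f"%(1e3*np.median(P[s][:,2])) if (s:=(abs(bx-x)<.005)&(abs(by-y)<.005)&(P[:,2]<.07)).sum()>1 else ' . ' for y in np.arange(-.12,.125,.01)))
st,im=snap("wrist"); print(im["tool_from_camera"],im["fov_y"]); print(st["position"],st["tool_rot"],st["joints"],st["ft_force"],st["clock"])
E
```

```text
clock: 2.05
position: [0.575, -0.0, 0.2146]
tool_rot: [[-0.995, 0.099, -0.0], [0.099, 0.995, 0.0], [0.0, 0.0, -1.0]]
ft_force: [0.2, 0.1, 0.8]
opening: 0.092
grip_force: 0.0
clock: 2.55
position: [0.4927, -0.0784, 0.2148]
tool_rot: [[-1.0, 0.002, 0.001], [0.002, 1.0, 0.0], [-0.001, 0.0, -1.0]]
ft_force: [0.4, 0.0, 0.5]
opening: 0.0915
grip_force: 0.0
scene rim ((500.49041748046875, 189.86370849609375), (227.65399169921875, 148.33677673339844), 78.94831085205078) 386
lid n [-0.9789  0.1942 -0.0641] c [0.566  0.176  0.1382]
side rim ((500.4844665527344, 189.557373046875), (224.49456787109375, 147.57708740234375), 78.96434783935547) 805
lid n [ 0.98   -0.1893  0.0617] c [0.5677 0.1836 0.1385]
((500.35003662109375, 189.89112854003906), (227.65399169921875, 148.05079650878906), 78.94831085205078)
by range [-0.1126  0.114 ] bx [-0.0386  0.165 ]
  -80  .   .   .   .   .   .   .   .   .   .   .   .   .   .   .   .   .   .   .   .   .   .   .   .   . 
  -70  .   .   .   .   .   .   .   .   .   .   .   .   .   .   .   .   .   .   .   .   .   .   .   .   . 
  -60  .   .   .   .   .   .   .   . 
[... 1318 characters left out ...]
 2   2   3   2  31  . 
   70  .   28   3   3   3   3   3   3   3   3   3   2   3   2   5  18  16  13   3   2   2   1   1  29  . 
   80  .   29   3   4   4   4   4   4   3   3   3   3   3   3   2   2  15  18  17   2   1   2   1  30  . 
   90  .   31   4   4   3   4   4   3   3   3   3   3   3   3   4   1   1   4  18  17   1   2   3  31  . 
[[ 0.0006 -0.9691 -0.2466  0.0684]
 [ 1.      0.0006  0.0003 -0.0009]
 [-0.0001 -0.2466  0.9691 -0.1703]
 [ 0.      0.      0.      1.    ]] 63.32004521678399
[ 0.4936 -0.0772  0.2147] [[-1.     -0.0011  0.0003]
 [-0.0011  1.      0.0002]
 [-0.0003  0.0002 -1.    ]] [ -22.7829   -2.2722  103.3591    0.016    78.9011 -112.848 ] [ 0.526  -0.4249  1.0106] 2.75
```

Only bare floor shows in the box apart from the stick. It lies diagonally across the middle and is about 18 mm high, which leaves too little room for the tin plus fingers. I'll push it toward the hinge wall first, with the fingers shut.

```bash
python3 -m jog '[[[1,0,0,0,5.5],[1,0,0,0,5.5],[1,16.3,39.2,0,0],[1,16.3,39.2,0,0],[1,16.3,39.2,0,0],[1,16.3,39.2,0,0],[1,16.3,39.2,0,0],[1,16.3,39.2,0,0],[1,0,0,30,0],[1,0,0,35,0],[1,0,0,35,0],[1,0,0,30,0]]]' 10
python3 -m jog '[[[1,0,0,0,0],[1,0,0,0,0]]]'
python3 - <<'E'
from h import *
np.set_printoptions(precision=3,suppress=True)
st,im=snap("wrist","b"); W=world("wrist",im,st)
c0=np.array([.4965,.1905]); yaw=np.radians(-11)
def bf(p): d=np.asarray(p)[...,:2]-c0; return np.stack([d@[np.cos(yaw),np.sin(yaw)],d@[-np.sin(yaw),np.cos(yaw)]],-1)
print("tcp box",bf(st["position"]),st["position"][2],st["tool_rot"],st["opening"])
P=W[im["z_map"]>0]; b=bf(P)
for x in np.arange(-.08,.09,.01):
    print("%5.0f"%(x*1e3),' '.join("%3.0f"%(1e3*np.median(P[s][:,2])) if (s:=(abs(b[:,0]-x)<.003)&(abs(b[:,1]-y)<.003)&(P[:,2]<.068)).sum()>1 else ' . ' for y in np.arange(-.12,.125,.01)))
E
```

```text
clock: 3.8
position: [0.4421, 0.1682, 0.0827]
tool_rot: [[-0.982, 0.188, -0.001], [0.188, 0.982, -0.0], [0.001, -0.0, -1.0]]
ft_force: [-0.1, -0.2, -1.4]
opening: 0.0137
grip_force: 0.0
clock: 3.97
position: [0.4416, 0.1675, 0.0837]
tool_rot: [[-0.982, 0.19, -0.004], [0.19, 0.982, -0.0], [0.004, -0.001, -1.0]]
ft_force: [0.2, 0.7, 0.8]
opening: 0.0015
grip_force: 0.0
tcp box [-0.049 -0.033] 0.08369388736631656 [[-0.982  0.19  -0.004]
 [ 0.19   0.982 -0.   ]
 [ 0.004 -0.001 -1.   ]] 0.0015393015036859455
  -80   0   0   0   0   0   0   0   0   0   0   0   0   0   0   0   0   0   0   0   0   0   0   0   0   0
  -70   0   9  25  24  24  24  24  24  25  23  24  23  24  23  23  25  22  22  22  25  22  21  24   3   0
  -60   0  45  .   .   .   .   .   .   .   .   .   .   .   .   .   .   .   .   .   .   .   .   .   46  . 
  -50  .   33   2   2   2   2   2   2   2   2   2   2   2   2   2   2   2   2   2   2   2   2   2  33  . 
  -40  .   33   2   2   2  10   2   2   2   2   2   2   2   2   2   2   2   2   2   2   2   2   2  33  . 
  -30  .   32   2   2  16  17  15   2   2   2   2   2   2   2
[... 509 characters left out ...]
   .   .   .   .   .   .   .   .   .   .   .    2   2   2  15  . 
   30  .   .   .   .   .   .   .   .   .   .   .   .   .   .   .   .   .   .   .   .   .    2   2   6  . 
   40  .   .   .   .   .   .   .   .   .   .   .   .   .   .   .   .   .   .   .   .   .   .   .   51  . 
   50  .   .   .   .   .   .   .   .   .   .   .   .   .   .   .   .   .   .   .   .   .   .   .   45  . 
   60  .   .   .   .   .   .   .   .   .   .   .   .   .   .   .   .   .   .   .   .   .   .   .   39  . 
   70  .   .   .   .   .   .   .   .   28  28   9  .   .   .   .   .   .   .   .   .   45  37  31  33  . 
   80  .   .   .   .   .   .   .   .   .   .   .   .   .   .   .   .   .   .   .   .   .   .   .   .   .
```

View pics/b.png

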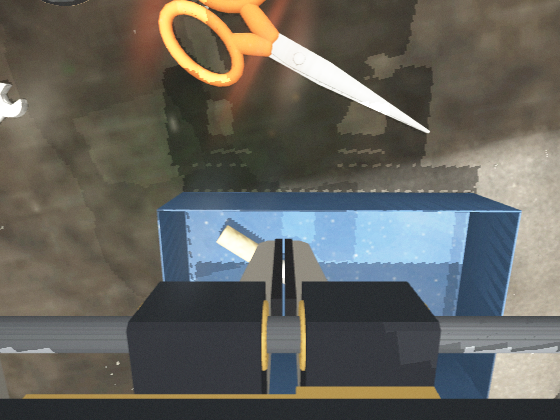

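The wrist picture shows the fingers at about (283,260) inside the box, with the stick end clear of them at (235,240). Descend and push.

```bash
python3 -m jog '[[[1,0,0,25,0],[1,0,0,25,0],[1,0,0,20,0],[1,0,0,5,0],[1,-8,0,0,0],[1,-8,0,0,0],[1,-8,0,0,0],[1,-8,0,0,0],[1,-8,0,0,0],[1,-8,0,0,0],[1,-8,0,0,0],[1,-8,0,0,0]]]'
python3 -m jog '[[[1,-6,0,0,0],[1,-3,0,0,0],[1,0,0,0,0],[1,6,0,0,0],[1,12,0,-20,0],[1,12,0,-41,0],[1,20,-20,-41,0],[0,20,-41,-41,0],[0,20,-41,-41,0],[0,0,-41,0,0],[0,0,-41,0,0],[0,0,-41,0,0]]]'
cat >> h.py <<'E'
c0=np.array([.4965,.1905]); yaw=np.radians(-11)
def bf(p): d=np.asarray(p)[...,:2]-c0; return np.stack([d@[np.cos(yaw),np.sin(yaw)],d@[-np.sin(yaw),np.cos(yaw)]],-1)
def boxmap(cams=("scene","side"),h=.004):
    P=[]
    for c in cams:
        st,im=snap(c); P.append(world(c,im,st)[im["z_map"]>0])
    P=np.vstack(P); b=bf(P)
    for x in np.arange(-.08,.09,.01):
        print("%5.0f"%(x*1e3),' '.join("%3.0f"%(1e3*np.median(P[s][:,2])) if (s:=(abs(b[:,0]-x)<h)&(abs(b[:,1]-y)<h)&(P[:,2]<.068)).sum()>1 else ' . ' for y in np.arange(-.12,.125,.01)))
E
python3 -c "
from h import *
boxmap(); print(arm.read_state()['position'])"
```

```text
clock: 5.02
position: [0.5066, 0.1547, 0.0097]
tool_rot: [[-0.982, 0.191, 0.0], [0.191, 0.982, 0.0], [-0.0, 0.0, -1.0]]
ft_force: [-0.6, -0.5, 0.1]
opening: 0.0007
grip_force: 0.0
clock: 6.02
position: [0.4037, -0.0253, 0.16]
tool_rot: [[-0.982, 0.189, 0.001], [0.189, 0.982, -0.0], [-0.002, -0.0, -1.0]]
ft_force: [1.0, -0.5, 0.0]
opening: 0.032
grip_force: 0.0
  -80   1   1   2   1   2   1   1   2   2   1   1   1   2   2   1   1   1   1   1   1   1   1   1   1   1
  -70   2  22  27  23  20  26  24  28  28  28  23  25  26  24  25  20  25  27  27  26  25  25  26  24   1
  -60  -0  34  .   .   .   .   .   .   .   .   .   .   .   .   .   .   .   .   .   .   .   .   .   31   2
  -50   0  39  .   .   .   .   .   .   .   .   .   .   .   .   .   .   .   .   .   .   .   .   .   31   2
  -40   1  36  .   .   19  18  .   .   .   .   .   .   .   .   .   .   .   .   .   .   .   .   .   31   2
  -30   0  30  .   .   .   18  15  12  .    3   3   3   3   2   3   4   3   2   1   1   2   3   3  28   2
  -20   1  29   4  .   .   .   18  17  12   3   3   3   3   3   3   3   3   2   3   2   0   2   1  29
[... 402 characters left out ...]
 3   2   2  .    2  26   2
   30   1  27   4   4   4   3   3   3   2   3   3   1   2  14  18  14   6   2   3  .    2   1   2  27   1
   40  -0  28   3   4   3   4   4   3   3   2   3   3   3   3   2  17  18  15   2   2   2   2   2  29   1
   50   1  29   2   4   3   4   3   3   3   3   3   3   3   3   2   2  16  18  18   1   2   2   4  27   2
   60   1  29   3   3   3   4   3   3   3   3   4   3   3   3   2   2   3   6  18  .   .    1   2  29   2
   70   1  32  32  32  30  30  32  30  26  29  29  30  29  32  29  29  32  33  37  40  44  48  39  34   1
   80   2   3  60  63  .   66  .   .   66  .   60  62  64  66  .   62  63  66  62  61  61  60   2   2   1
[ 0.40362023 -0.029015    0.15959057]
```

The fingers travelled straight through the stick with no force and it did not move, so it offers no resistance. I'll still place the tin mostly clear of it. Next is the nearest tin.

```bash
python3 -m jog '[[[0,0,0,0,-5],[0,0,0,0,-5],[0,-12,-30,0,0],[0,-12,-30,0,0],[0,-11,-28,0,0],[0,0,0,0,0],[0,0,0,0,0]]]'
cat >> h.py <<'E'
def tins(cam,name=None):
    st,im=snap(cam,name); W=world(cam,im,st); out=[]
    for r in silhouettes(cam,"tin_a"):
        p=W[r["mask"]&(im["z_map"]>0)]
        if len(p)<100: continue
        t=p[(p[:,2]>np.percentile(p[:,2],90)-.006)]
        rc=cv2.minAreaRect((t[:,:2]*1000).astype(np.float32))
        d=(t[:,:2]-np.array(st["position"])[:2])*1000; R=np.array(st["tool_rot"])[:2,:2]
        rt=cv2.minAreaRect((d@R).astype(np.float32))
        print(cam,round(r["score"],2),len(p),"z",round(np.percentile(p[:,2],90),4),"world",np.round(rc[0],1),np.round(rc[1],1),round(rc[2],1),"tool",np.round(rt[0],1),round(rt[2],1))
    return st,im
E
python3 -c "
from h import *
st,_=tins('wrist','c'); print(st['position'],st['tool_rot'],st['opening'],st['ft_force'])"
```

```text
clock: 6.7
position: [0.4381, -0.1128, 0.1591]
tool_rot: [[-1.0, 0.019, -0.001], [0.019, 1.0, 0.001], [0.001, 0.001, -1.0]]
ft_force: [0.1, 0.5, 0.1]
opening: 0.0864
grip_force: 0.0
wrist 0.73 6163 z 0.0318 world [ 439.2 -117. ] [87.7 59.2] 0.1 tool [-1.2 -4.2] 88.8
wrist 0.69 6986 z 0.0312 world [ 471.2 -334.9] [61.1 86.4] 89.9 tool [ -37.2 -221.5] 89.0
wrist 0.55 2664 z 0.0313 world [ 533.4 -166.5] [ 60.8 235.3] 82.4 tool [-96.3 -51.9] 6.6
[ 0.43814497 -0.11278116  0.15907828] [[-0.99982454  0.01869594 -0.00116591]
 [ 0.01869446  0.99982444  0.00126381]
 [ 0.00118933  0.00124179 -0.99999852]] 0.08637679819648411 [0.07020948 0.4838415  0.11707913]
```

View pics/c.png

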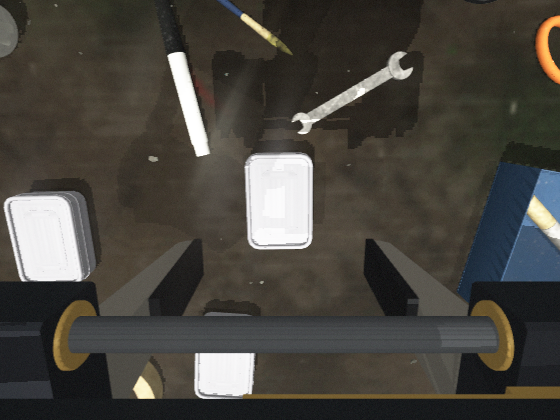

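T1 is centred at pixel (280,200) and fully visible. T3 is at left (48,237), and T2 is partly behind the gripper bar at (225,355). Grasp T1, lift it and weigh it.

```bash
python3 -m jog '[[[0,-1.2,-4.2,0,-1],[0,0,0,30,0],[0,0,0,35,0],[0,0,0,35,0],[0,0,0,25,0],[0,0,0,16,0],[0,0,0,10,0],[0,0,0,0,0],[0,0,0,0,0]]]' 40
python3 -c "
from h import *
s=arm.read_state(); print(s['position'],s['ft_force'])"
python3 -m jog '[[[0.6,0,0,0,0],[0.6,0,0,0,0],[0.6,0,0,0,0],[0.6,0,0,0,0],[0.6,0,0,0,0],[0.6,0,0,0,0],[0.6,0,0,-5,0],[0.6,0,0,-10,0],[0.6,0,0,-15,0],[0.6,0,0,0,0],[0.6,0,0,0,0],[0.6,0,0,0,0]]]' 40
python3 -m jog '[[[0.6,0,0,0,0],[0.6,0,0,0,0],[0.6,0,0,0,0]]]'
```

```text
clock: 7.55
position: [0.4397, -0.1171, 0.009]
tool_rot: [[-1.0, -0.001, 0.0], [-0.001, 1.0, -0.0], [-0.0, -0.0, -1.0]]
ft_force: [-0.2, 0.0, 1.4]
opening: 0.0921
grip_force: 0.0
[ 0.43973307 -0.11712929  0.00900258] [-0.22029841  0.0280656   1.4264563 ]
clock: 8.55
position: [0.4393, -0.1174, 0.0384]
tool_rot: [[-1.0, 0.0, -0.0], [0.0, 1.0, 0.0], [0.0, 0.0, -1.0]]
ft_force: [-0.2, -0.4, -2.1]
opening: 0.0597
grip_force: 40.0
clock: 8.8
position: [0.439, -0.1172, 0.038]
tool_rot: [[-1.0, -0.0, -0.001], [-0.0, 1.0, 0.001], [0.001, 0.001, -1.0]]
ft_force: [0.8, -0.2, -0.8]
opening: 0.0594
grip_force: 40.0
```

T1 weighs about 1.3 N, so it is empty. Set it back down and go to T2.

```bash
python3 -m jog '[[[0.6,0,0,15,0],[0.6,0,0,10,0],[0.6,0,0,4.5,0],[0.6,0,0,0,0],[0,0,0,0,0],[0,0,0,0,0],[0,0,0,0,0],[0,0,0,0,0],[0,0,0,0,0],[0,0,0,-25,0],[0,0,0,-40,0],[0,0,0,-40,0]]]' 40
python3 -m jog '[[[0,0,0,-41,0],[0,-33.4,-12,0,4.7],[0,-33.4,-10,0,0],[0,-33.4,-8,0,0],[0,-33.4,-8,0,0],[0,-33.4,-7,0,0],[0,0,0,0,0],[0,0,0,0,0]]]'
python3 -c "
from h import *
st,_=tins('wrist','d'); print(st['position'],st['tool_rot'],st['opening'],st['ft_force'])"
```

```text
clock: 9.8
position: [0.4381, -0.1167, 0.1142]
tool_rot: [[-1.0, 0.0, -0.003], [0.0, 1.0, 0.002], [0.003, 0.002, -1.0]]
ft_force: [0.2, -0.4, 0.0]
opening: 0.0916
grip_force: 0.0
clock: 10.47
position: [0.6037, -0.1734, 0.1537]
tool_rot: [[-0.997, 0.082, -0.002], [0.082, 0.997, 0.001], [0.002, 0.001, -1.0]]
ft_force: [-0.4, -0.4, -0.5]
opening: 0.0915
grip_force: 0.0
wrist 0.93 6499 z 0.0318 world [ 607.  -176.9] [60.  87.9] 84.6 tool [-3.6 -3.2] 0.7
wrist 0.65 10076 z 0.0316 world [ 472.3 -335.5] [61.9 88.1] 90.0 tool [ 117.7 -172.3] 85.3
wrist 0.6 4095 z 0.0318 world [ 463.9 -118.3] [59.7 38.3] 89.3 tool [143.8  43.5] 86.0
[ 0.603704   -0.17342507  0.15367665] [[-9.96647601e-01  8.17922860e-02 -1.89261226e-03]
 [ 8.17906899e-02  9.96649117e-01  9.06014198e-04]
 [ 1.96037531e-03  7.48178815e-04 -9.99997799e-01]] 0.09154746925592837 [-0.35099186 -0.40319932 -0.47891493]
```

```bash
python3 -m jog '[[[0,-3.6,-3.2,0,0.7],[0,0,0,30,0],[0,0,0,35,0],[0,0,0,35,0],[0,0,0,25,0],[0,0,0,14,0],[0,0,0,6,0],[0.6,0,0,0,0],[0.6,0,0,0,0],[0.6,0,0,0,0],[0.6,0,0,0,0],[0.6,0,0,0,0]]]' 40
python3 -m jog '[[[0.6,0,0,0,0],[0.6,0,0,-5,0],[0.6,0,0,-10,0],[0.6,0,0,-15,0],[0.6,0,0,-20,0],[0.6,0,0,-20,0],[0.6,0,0,0,0],[0.6,0,0,0,0],[0.6,0,0,0,0],[0.6,0,0,0,0]]]' 40
python3 -m jog '[[[0.6,0,0,0,0],[0.6,0,0,0,0],[0.6,0,0,0,0]]]'
```

```text
clock: 11.57
position: [0.6077, -0.1771, 0.0117]
tool_rot: [[-0.996, 0.094, 0.002], [0.094, 0.996, -0.001], [-0.002, -0.001, -1.0]]
ft_force: [1.2, 8.0, 6.3]
opening: 0.0608
grip_force: 4.2
clock: 12.4
position: [0.6052, -0.1761, 0.0779]
tool_rot: [[-0.996, 0.094, -0.004], [0.094, 0.996, 0.002], [0.004, 0.001, -1.0]]
ft_force: [-0.1, 0.3, -4.9]
opening: 0.0599
grip_force: 40.0
clock: 12.65
position: [0.6063, -0.1766, 0.0793]
tool_rot: [[-0.996, 0.094, -0.001], [0.094, 0.996, 0.001], [0.001, 0.0, -1.0]]
ft_force: [0.0, -0.5, -5.0]
opening: 0.0598
grip_force: 40.0
```

T2 weighs about 5 N, so it is the loaded one. Carry it over the box, going round the robot side of the lid.

```bash
python3 -m jog '[[[0.6,0,0,-15,5.6],[0.6,15,8,-15,0],[0.6,30,15,-12,0],[0.6,30,15,0,0],[0.6,30,15,0,0],[0.6,30,15,0,0],[0.6,30,15,0,0],[0.6,20,15,0,0],[0.6,14,20,0,0],[0.6,0,30,0,0],[0.6,0,37,0,0],[0.6,0,37,0,0]]]' 45
python3 -m jog '[[[0.6,0,37,0,0],[0.6,0,37,0,0],[0.6,0,37,0,0],[0.6,0,37,0,0],[0.6,0,25,0,0],[0.6,0,11,0,0],[0.6,0,0,0,0],[0.6,0,0,0,0],[0.6,0,0,0,0]]]'
python3 -c "
from h import *
s=arm.read_state(); print(bf(s['position']),s['position'],s['tool_rot'],s['ft_force']); tins('scene'); tins('side')"
```

```text
clock: 13.65
position: [0.4538, 0.0803, 0.1225]
tool_rot: [[-0.981, 0.192, 0.001], [0.192, 0.981, -0.0], [-0.001, 0.0, -1.0]]
ft_force: [1.6, -0.9, -4.8]
opening: 0.0597
grip_force: 45.0
clock: 14.4
position: [0.4886, 0.2585, 0.1218]
tool_rot: [[-0.981, 0.192, -0.001], [0.192, 0.981, -0.001], [0.001, -0.001, -1.0]]
ft_force: [0.7, -0.7, -5.2]
opening: 0.0589
grip_force: 45.0
[-0.02077066  0.06520801] [0.48855323 0.25847318 0.12181533] [[-9.81470626e-01  1.91611005e-01 -7.95386272e-04]
 [ 1.91611707e-01  9.81470374e-01 -9.26978611e-04]
 [ 6.03028758e-04 -1.06220760e-03 -9.99999254e-01]] [ 0.72332017 -0.69948425 -5.15663148]
scene 0.65 1083 z 0.0315 world [ 470.6 -335.4] [60.8 89.7] 89.5 tool [ -96.1 -586.3] 79.5
scene 0.65 383 z 0.1413 world [484.7 257.1] [62.7 86. ] 80.8 tool [ 3.5 -2.1] 88.1
side 0.79 616 z 0.0329 world [ 437.3 -115.2] [67.  86.5] 89.6 tool [ -21.4 -376.6] 79.3
side 0.65 992 z 0.1425 world [485.6 259.7] [61.8 87.5] 78.1 tool [3.3 0.7] 0.8
side 0.58 452 z 0.0329 world [ 470.9 -334.8] [67.4 86.6] 88.6 tool [ -96.6 -585.6] 80.3
```

```bash
python3 -m jog '[[[0.6,-4.5,-14,0,0],[0.6,0,0,20,0],[0.6,0,0,25,0],[0.6,0,0,25,0],[0.6,0,0,20,0],[0.6,0,0,10,0],[0.6,0,0,4,0],[0.6,0,0,0,0],[0.6,0,0,0,0],[0.6,0,0,0,0]]]'
python3 -m jog '[[[0.6,0,0,2,0],[0.6,0,0,1.5,0],[0.6,0,0,0,0],[0.6,0,0,0,0]]]'
```

```text
clock: 15.43
position: [0.4921, 0.2454, 0.0198]
tool_rot: [[-0.982, 0.191, 0.003], [0.191, 0.982, 0.001], [-0.003, 0.001, -1.0]]
ft_force: [0.8, 0.4, -4.5]
opening: 0.0595
grip_force: 45.0
clock: 15.77
position: [0.4906, 0.2452, 0.0147]
tool_rot: [[-0.982, 0.191, 0.0], [0.191, 0.982, 0.0], [-0.0, 0.0, -1.0]]
ft_force: [-0.1, 0.2, -5.4]
opening: 0.0597
grip_force: 45.0
```

```bash
python3 -m jog '[[[0.6,0,0,1.5,0],[0.6,0,0,1,0],[0.6,0,0,0,0],[0.6,0,0,0,0]]]'
python3 -m jog '[[[0.25,0,0,0,0],[0.25,0,0,0,0],[0.25,0,0,0,0],[0.25,0,0,0,0],[0.25,0,0,-15,0],[0.25,0,0,-30,0],[0.25,0,0,-40,0],[0.25,0,0,-40,0],[0.25,0,0,-15,0],[0.25,0,0,0,0]]]'
python3 - <<'E'
from h import *
for c in ("scene","side"): tins(c)
st,im=tins("wrist","e"); print(st["position"],st["opening"]); boxmap(("scene","side"))
E
```

```text
clock: 16.1
position: [0.4909, 0.2453, 0.0137]
tool_rot: [[-0.982, 0.191, 0.0], [0.191, 0.982, -0.0], [-0.0, -0.0, -1.0]]
ft_force: [-5.2, -2.2, 6.5]
opening: 0.0595
grip_force: 45.0
clock: 16.93
position: [0.4941, 0.2461, 0.1577]
tool_rot: [[-0.982, 0.191, 0.01], [0.191, 0.982, 0.003], [-0.009, 0.004, -1.0]]
ft_force: [-0.7, -0.5, 0.3]
opening: 0.069
grip_force: 0.0
scene 0.96 1030 z 0.0315 world [ 471.4 -336. ] [59.6 90.2] 89.1 tool [ -88.7 -575.8] 79.9
scene 0.91 457 z 0.0336 world [483.2 213.7] [135.1  80.7] 67.0 tool [  4.6 -33.9] 12.0
scene 0.89 885 z 0.0315 world [ 437.8 -118.2] [62.1 89.9] 88.7 tool [ -14.2 -368.3] 80.3
side 0.98 398 z 0.0329 world [ 470.7 -332.3] [85.1 67.6] 1.8 tool [ -90.6 -570.7] 77.2
side 0.85 614 z 0.0346 world [498.7 256.9] [89.5 73.2] 77.4 tool [-5.6 13.1] 1.6
side 0.75 622 z 0.0328 world [ 437.6 -115.6] [88.1 67.9] 2.1 tool [ -16.7 -364.2] 76.9
wrist 0.8 6795 z 0.0338 world [490.4 245. ] [60.  88.4] 78.9 tool [-1.1  0.4] 0.1
[0.48924505 0.24478056 0.14994261] 0.06898709042379812
  -80   1   1   1   1   1   1   2   1   2   2   1   1   2   2   1   2   
[... 1029 characters left out ...]
   2   4   1  17  17  25  32  32  31  31  31  34  .   .   28   1
   30   1  29   3   3   2   4   3   4   3   3   2   3   0  14  18  17  .   .   .   .   .   .   .   31   2
   40  -1  30   3   4   3   3   3   4   3   3   3   2   2   1   2  16  18  16  .   .   .   .   .   32   1
   50  -1  28   3   4   3   3   3   3   4   3   3   2   1   2   2   1   4  18  17   3   3  .    4  29   2
   60   2  28   3   4   3   3   4   3   3   2   3   2   3   3   3   2   3  10  17  17   3   2   2  29   2
   70   0  32  29  39  37  38  37  31  30  31  29  30  31  27  27  31  34  33  36  44  45  48  41  30   1
   80  -0   0   2  31  62  .   .   .   61  59  63  62  65  67  62  60  62  64  61  61  60  64   2   2   1
```

View pics/e.png

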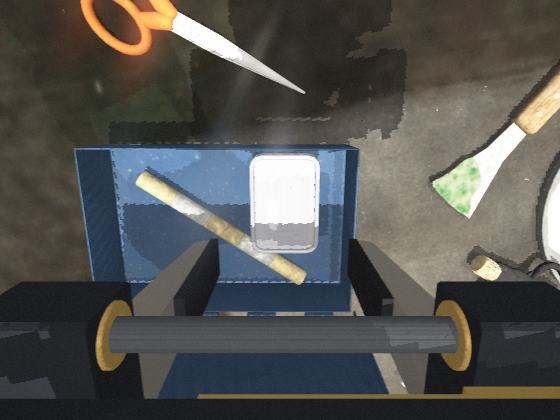

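The wrist picture shows the loaded tin flat in the box at (285,200). It clears the near wall, with the stick beside it. Next I'll close the lid from behind with shut fingers. It stands at about 86°, with its free edge near bx 66 mm, z 200 mm.

```bash
python3 -m jog '[[[1,0,0,-41,0],[1,0,0,-41,0],[1,-29,-13,0,0],[1,-29,-13,0,0],[1,-29,-13,0,0],[1,-29,-13,0,0],[1,0,0,0,0],[1,0,0,0,0],[1,0,0,20,0],[1,0,0,20,0],[1,0,0,15,0],[1,0,0,0,0]]]' 10
python3 -c "
from h import *
s=arm.read_state(); print(bf(s['position']),s['position'],s['opening'],s['ft_force'],s['clock'])"
```

```text
clock: 18.33
position: [0.5909, 0.1727, 0.1747]
tool_rot: [[-0.982, 0.19, -0.008], [0.19, 0.982, -0.0], [0.008, -0.002, -1.0]]
ft_force: [0.1, -0.8, -1.2]
opening: 0.0002
grip_force: 0.0
[0.09610706 0.00055957] [0.59094808 0.1727112  0.1746913 ] 0.00019936363575462227 [ 0.13191212 -0.77010004 -1.18589508] 18.3333
```

```bash
python3 -m jog '[[[1,10,0,0,0],[1,8,0,0,0],[1,11,0,1.5,0],[1,12,0,2,0],[1,14.5,0,5.5,0],[1,14.5,0,6,0],[1,12.5,0,9,0],[1,12.5,0,10,0],[1,10,0,11.5,0],[1,10,0,12.5,0],[1,0,0,0,0]]]'
python3 -c "
from h import *
s=arm.read_state(); print(bf(s['position']),s['position'],s['ft_force'])
st,im=snap('side'); W=world('side',im,st)
for r in silhouettes('side','tool_tin_lid')[:2]:
    p=W[r['mask']&(im['z_map']>0)]; b=bf(p); print(r['score'],[ (round(x,2),round(float(np.median(p[abs(b[:,0]-x)<.008][:,2])),3)) for x in np.arange(-.07,.09,.02) if (abs(b[:,0]-x)<.008).any()])"
```

```text
clock: 19.25
position: [0.4787, 0.1946, 0.1199]
tool_rot: [[-0.982, 0.189, -0.003], [0.189, 0.982, -0.0], [0.003, -0.001, -1.0]]
ft_force: [-0.5, 0.2, -0.5]
opening: 0.0007
grip_force: 0.0
[-0.01826436  0.00065222] [0.47869565 0.19462524 0.11985785] [-0.52503945  0.20712041 -0.5307349 ]
0.58 [(np.float64(-0.05), 0.129), (np.float64(-0.03), 0.121), (np.float64(-0.01), 0.109), (np.float64(0.01), 0.097), (np.float64(0.03), 0.085), (np.float64(0.05), 0.072), (np.float64(0.07), 0.063)]
```

Lid at about 30°, as planned. Continue down.

```bash
python3 -m jog '[[[1,5,0,10,0],[1,4,0,10,0],[1,3,0,10,0],[1,3,0,10,0],[1,1,0,10,0],[1,1,0,8,0],[1,0,0,4,0],[1,0,0,2,0],[1,0,0,2,0],[1,0,0,0,0],[1,0,0,0,0]]]'
```

```text
clock: 20.27
position: [0.4639, 0.197, 0.0576]
tool_rot: [[-0.982, 0.19, -0.004], [0.19, 0.982, -0.001], [0.004, -0.002, -1.0]]
ft_force: [-14.1, -3.4, 28.3]
opening: 0.0003
grip_force: 14.2
```

```bash
python3 -m jog '[[[0,-1,0,-30,0],[0,0,0,-41,0],[0,0,0,-41,0],[0,20,-30,0,-5.5],[0,20,-41,0,-5.5],[0,0,-41,0,0],[0,0,-41,0,0],[0,0,-41,0,0],[0,0,-41,0,0],[0,0,-30,0,0],[0,0,0,0,0]]]'
python3 - <<'E'
from h import *
s=arm.read_state(); print(s['position'],s['tool_rot'])
for c in ('side','scene'):
    st,im=snap(c,'f'+c); W=world(c,im,st); ok=im['z_map']>0; p=W[ok]; b=bf(p)
    s=(abs(b[:,0])<.06)&(abs(b[:,1])<.1)&(p[:,2]<.09); q=p[s]; bb=b[s]
    A=np.c_[bb,np.ones(len(bb))]; co=np.linalg.lstsq(A,q[:,2],rcond=None)[0]; print(c,'lid plane',co,len(q))
    k=p[(p[:,0]>.38)&(p[:,0]<.57)&(p[:,1]<-.38)&(p[:,1]>-.7)&(p[:,2]>.05)&(p[:,2]<.4)]
    if len(k): print('cabinet max y',np.percentile(k[:,1],[50,98,99.8]))
tins('scene');tins('side');tins('wrist','f')
E
```

```text
clock: 21.18
position: [0.4187, -0.063, 0.1671]
tool_rot: [[-1.0, 0.006, 0.0], [0.006, 1.0, -0.002], [-0.0, -0.002, -1.0]]
ft_force: [0.4, 0.1, 0.1]
opening: 0.0717
grip_force: 0.0
[ 0.41871486 -0.06296072  0.16713062] [[-9.99982430e-01  5.92791490e-03  1.77534439e-05]
 [ 5.92786050e-03  9.99979938e-01 -2.23231928e-03]
 [-3.09860865e-05 -2.23217482e-03 -9.99997508e-01]]
side lid plane [ 0.00218965 -0.00168264  0.05903821] 2925
cabinet max y [-0.44120784 -0.43476807 -0.43279158]
scene lid plane [ 0.00112375 -0.00045647  0.05796252] 1540
cabinet max y [-0.56072791 -0.44548173 -0.44051281]
scene 0.89 1023 z 0.0312 world [ 470.3 -336.5] [89.7 58.9] 0.3 tool [ -52.6 -277.5] 89.5
scene 0.77 815 z 0.0313 world [ 436.6 -117.9] [90.3 61.2] 1.4 tool [-18.3 -59. ] 88.4
scene 0.26 2222 z 0.0595 world [496.3 190.5] [231.1 149.2] 78.4 tool [-77.1 249.5] 11.4
side 0.95 593 z 0.0326 world [ 437.5 -115.8] [88.2 64.2] 0.5 tool [-18.9 -58.5] 89.5
side 0.72 443 z 0.0331 world [ 471.3 -333.5] [87.8 66.1] 1.9 tool [ -52.6 -276.3] 88.1
wrist 0.85 5817 z 0.0317 world [ 438.1 -117.6] [60.1 87.2] 90.0 tool [-19.3 -60.7] 0.2
wrist 0.59 3313 z 0.0307 world [ 422.  -244.5] [ 73.2 245. ] 32.1 tool [  -2.9 -187.6] 58.0
```

View pics/fscene.png

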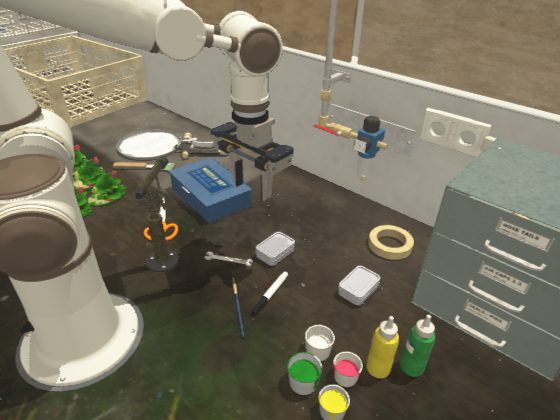

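The scene picture shows the lid shut flat (box at (210,190), lid slope about 0.002 rad), T1 at (275,248) and T3 at (360,285), with the cabinet's side near y = -0.435. The gripper body would almost touch the cabinet if centred on T3. I'll go in offset 12 mm toward +y, so closing the fingers slides the tin to centre.

```bash
python3 -m jog '[[[0,-8,-37,0,0],[0,-8,-37,0,0],[0,-8,-37,0,0],[0,-8,-37,0,0],[0,-7,-37,0,0],[0,-7,-37,0,0],[0,-6,-37,0,0],[0,0,0,0,0],[0,0,0,0,0],[0,0,0,0,0]]]'
python3 - <<'E'
from h import *
st,im=tins('wrist','g'); print(st['position'],st['tool_rot'],st['opening'])
W=world('wrist',im,st); p=W[im['z_map']>0]
k=p[(p[:,1]<-.41)&(p[:,1]>-.6)&(p[:,2]>.03)]
if len(k): print('cab',len(k),np.percentile(k[:,1],[50,98,99.8]),k[:,0].min(),k[:,0].max())
E
```

```text
clock: 22.42
position: [0.4709, -0.316, 0.1667]
tool_rot: [[-1.0, -0.001, -0.001], [-0.001, 1.0, 0.001], [0.001, 0.001, -1.0]]
ft_force: [0.6, 0.0, 0.2]
opening: 0.0916
grip_force: 0.0
wrist 0.78 5877 z 0.0318 world [ 471.7 -335.4] [87.1 59.4] 0.6 tool [ -0.8 -19.4] 89.5
wrist 0.68 7597 z 0.0317 world [ 438.  -117.8] [86.9 61.9] 0.1 tool [ 32.7 198.2] 90.0
[ 0.47090233 -0.31603245  0.16669809] [[-9.99999482e-01 -8.20148721e-04 -6.02612333e-04]
 [-8.20826196e-04  9.99999030e-01  1.12484480e-03]
 [ 6.01689208e-04  1.12533885e-03 -9.99999186e-01]] 0.09157314721946898
cab 16661 [-0.47366732 -0.44036158 -0.44002234] 0.31213970045037637 0.6896905819122915
```

View pics/g.png

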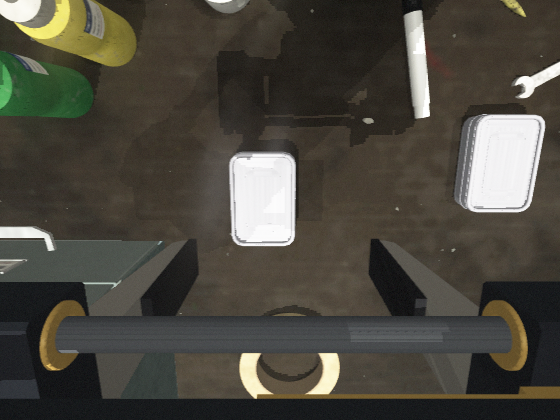

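The wrist picture shows T3 at (263,198) and the cabinet edge to the left at y = -0.44, which leaves 4 mm of finger clearance and over 20 mm of body clearance. Descend and grip.

```bash
python3 -m jog '[[[0,-0.8,-7.5,0,0],[0,0,0,30,0],[0,0,0,35,0],[0,0,0,35,0],[0,0,0,30,0],[0,0,0,18,0],[0,0,0,9.5,0],[0,0,0,0,0],[0.2,0,0,0,0],[0.4,0,0,0,0],[0.6,0,0,0,0],[0.6,0,0,0,0]]]' 25
python3 -m jog '[[[0.6,0,0,0,0],[0.6,0,0,0,0],[0.6,0,0,0,0],[0.6,0,0,-10,0],[0.6,0,0,-20,0],[0.6,0,0,-30,0],[0.6,0,0,-30,0],[0.6,0,0,0,0],[0.6,0,0,0,0],[0.6,0,0,0,0]]]' 30
```

```text
clock: 23.52
position: [0.4728, -0.3263, 0.0116]
tool_rot: [[-1.0, -0.0, 0.003], [-0.0, 1.0, -0.004], [-0.003, -0.004, -1.0]]
ft_force: [-0.2, -2.8, 0.4]
opening: 0.0673
grip_force: 0.6
clock: 24.35
position: [0.4708, -0.3237, 0.0985]
tool_rot: [[-1.0, 0.0, -0.002], [0.0, 1.0, 0.002], [0.002, 0.002, -1.0]]
ft_force: [0.1, -0.2, -2.2]
opening: 0.0601
grip_force: 30.0
```

```bash
python3 -m jog '[[[0.6,5.4,34.4,0,0],[0.6,5.4,34.4,0,0],[0.6,5.4,34.4,0,0],[0.6,5.4,34.4,0,0],[0.6,5.4,34.4,0,0],[0.6,5.4,34.4,0,0],[0.6,0,0,0,0],[0.6,0,0,0,0],[0.6,0,0,0,0],[0.6,0,0,0,0]]]'
python3 - <<'E'
from h import *
for i in range(3):
    s=arm.read_state(); print(np.round(s['position'],4),np.round(s['tool_rot'][0],4)); viewer.get_image('side')
tins('side'); tins('scene'); tins('wrist')
E
```

```text
clock: 25.18
position: [0.439, -0.1191, 0.0991]
tool_rot: [[-1.0, 0.001, -0.001], [0.001, 1.0, 0.0], [0.001, 0.0, -1.0]]
ft_force: [0.3, -0.0, -1.6]
opening: 0.0596
grip_force: 30.0
[ 0.439  -0.1191  0.0991] [-1.e+00  1.e-03 -9.e-04]
[ 0.4392 -0.1193  0.0992] [-1.0e+00  1.4e-03 -7.0e-04]
[ 0.4392 -0.1193  0.0993] [-1.0e+00  1.6e-03 -5.0e-04]
side 0.95 616 z 0.0329 world [ 438.3 -116.8] [88.7 64.5] 0.3 tool [1.  2.4] 89.6
side 0.46 4401 z 0.06 world [494.8 191.5] [227.1 150.2] 79.0 tool [-55.1 310.8] 10.9
scene 0.87 817 z 0.0312 world [ 437.7 -118.6] [59.7 90.4] 89.3 tool [1.5 0.4] 0.7
scene 0.56 777 z 0.1201 world [ 437.  -118.9] [89.7 66.8] 1.1 tool [2.2 0.1] 88.9
wrist 0.81 1228 z 0.0324 world [ 399.8 -117.6] [57.7 10.2] 89.8 tool [39.4  1.1] 0.1
wrist 0.69 17871 z 0.1201 world [ 429.8 -119.4] [71.1 60.2] 0.2 tool [ 9.4 -0.7] 89.8
```

```bash
python3 -m jog '[[[0.6,-0.5,2,0,0],[0.6,0,0,15,0],[0.6,0,0,18,0],[0.6,0,0,12,0],[0.6,0,0,7,0],[0.6,0,0,0,0],[0.6,0,0,0,0],[0.6,0,0,0,0]]]' 20
python3 -m jog '[[[0.6,0,0,1.5,0],[0.6,0,0,1.5,0],[0.6,0,0,1.5,0],[0.6,0,0,1.5,0],[0.6,0,0,0,0],[0.6,0,0,0,0],[0.6,0,0,0,0]]]'
```

```text
clock: 26.3
position: [0.4404, -0.1166, 0.0485]
tool_rot: [[-1.0, -0.0, 0.001], [-0.0, 1.0, -0.001], [-0.001, -0.001, -1.0]]
ft_force: [-0.1, 0.1, -1.4]
opening: 0.0597
grip_force: 20.0
clock: 26.88
position: [0.4397, -0.1163, 0.0416]
tool_rot: [[-1.0, 0.0, -0.0], [0.0, 1.0, -0.0], [0.0, -0.0, -1.0]]
ft_force: [0.1, 0.2, -0.7]
opening: 0.0596
grip_force: 20.0
```

```bash
python3 -m jog '[[[0.6,0,-0.5,1,0],[0.6,0,0,1,0],[0.6,0,0,0,0],[0.6,0,0,0,0],[0.6,0,0,0,0]]]'
python3 -m jog '[[[0.6,0,0,0.7,0],[0.6,0,0,0.5,0],[0.6,0,0,0,0],[0.6,0,0,0,0],[0.6,0,0,0,0]]]'
```

```text
clock: 27.3
position: [0.4397, -0.1168, 0.0396]
tool_rot: [[-1.0, 0.0, -0.0], [0.0, 1.0, 0.0], [0.0, 0.0, -1.0]]
ft_force: [0.5, -0.4, -1.1]
opening: 0.0599
grip_force: 20.0
clock: 27.72
position: [0.4398, -0.1169, 0.0392]
tool_rot: [[-1.0, -0.0, -0.0], [-0.0, 1.0, -0.0], [0.0, -0.0, -1.0]]
ft_force: [-3.7, 1.0, 6.4]
opening: 0.0601
grip_force: 20.0
```

Contact at the expected seated height (TCP 39 mm). Release, retreat and check.

```bash
python3 -m jog '[[[0,0,0,0,0],[0,0,0,0,0],[0,0,0,0,0],[0,0,0,0,0],[0,0,0,0,0],[0,0,0,0,0],[0,0,0,-20,0],[0,0,0,-40,0],[0,0,0,-40,0],[0,0,0,-25,0],[0,0,0,0,0],[0,0,0,0,0]]]'
python3 - <<'E'
from h import *
for c in ('wrist','side','scene'):
    st,im=tins(c,'z'+c)
    W=world(c,im,st); p=W[im['z_map']>0]
    d=p[(abs(p[:,0]-.439)<.03)&(abs(p[:,1]+.117)<.018)&(p[:,2]>.045)&(p[:,2]<.08)]
    co=np.linalg.lstsq(np.c_[d[:,:2]-[.439,-.117],np.ones(len(d))],d[:,2],rcond=None)[0]; print(c,'lid floor plane',np.round(co,4))
E
```

```text
clock: 28.72
position: [0.4407, -0.1174, 0.1649]
tool_rot: [[-1.0, -0.0, 0.003], [-0.0, 1.0, -0.002], [-0.003, -0.002, -1.0]]
ft_force: [0.7, 0.7, -1.1]
opening: 0.0916
grip_force: 0.0
wrist 0.7 145 z 0.0318 world [ 395.3 -117.7] [ 1.4 47.7] 0.0 tool [45.4 -0.3] 90.0
wrist 0.36 5402 z 0.0582 world [458.1  97.9] [103.5  54.5] 2.1 tool [-17.4 215.2] 87.9
wrist lid floor plane [-0.0005 -0.0004  0.0565]
side 0.91 324 z 0.0318 world [435.5 -88.6] [85.2 18.8] 8.6 tool [ 3.3 27.7] 81.4
side 0.62 606 z 0.0606 world [ 438.3 -116.3] [87.9 65.4] 0.7 tool [0.5 0. ] 89.3
side lid floor plane [-0.0027 -0.0048  0.0585]
scene 0.85 325 z 0.0307 world [ 422.4 -137.1] [43.6 94.5] 55.0 tool [ 16. -21.] 35.0
scene 0.72 3471 z 0.0592 world [497.9 190.3] [230.6 152.9] 78.6 tool [-59.4 306.4] 11.4
scene 0.58 858 z 0.0591 world [ 437.4 -117.4] [89.5 61.9] 1.4 tool [ 1.  -1.3] 88.6
scene lid floor plane [0.0048 0.0046 0.0567]
```

View pics/zwrist.png

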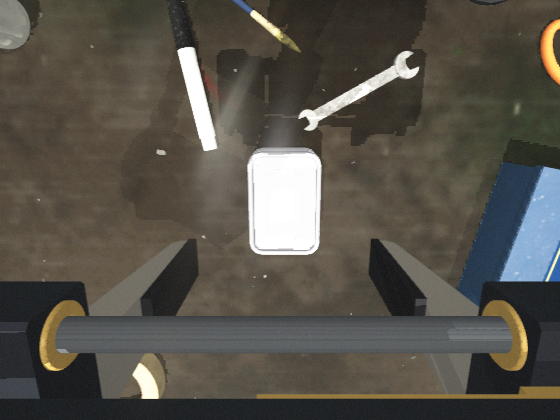

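View pics/zside.png

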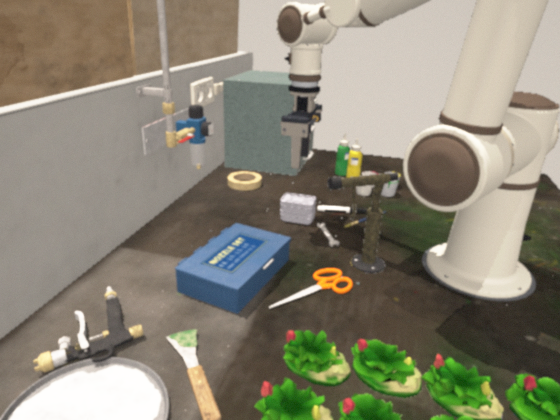

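The pictures show the stack square at (285,200) in the wrist view, its top floor at 56.5 mm (56 expected) and level. The lid is shut at (235,263) in the side view, and the bystanders are where they were. I'll hand in.

```bash
python3 -c "
from station import arm
print(arm.job_done())"
```

```text
the job is handed in; nothing more can be done
None
```

The job is handed in, with no verdict returned. The loaded tin (about 5 N) lies flat in the tool tin with its lid shut, and the two empty tins are stacked on the bench, the upper seated level in the rim of the lower.

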